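Slide a UV filter under the lamp head of a locking test stage

ROBOT

A 6-joint arm with a two-finger parallel gripper is mounted at the origin on a cart in front of the work surface, level with it; the furniture and walls round the work are solid. World frame = base frame: x ahead of the robot, y to its left, z up, the work surface at z = 0. Lengths are in m, angles in rad, forces in N, time in s.
With the tool pointing down it reaches from about 0.25 to 0.725 m from the base axis. Payload 4 kg.
Tool frame: the origin (TCP) lies midway between the tips of the shut fingers; the grasp point (between the pads) lies bot.tcp_to_grasp behind it (bot.tcp_to_grasp is the distance from the TCP to the grasp point, in m); z points along the fingers, y is the line along which they close (so a half turn about z gives the same grasp; the last joint's range is limited). The gripper opens to 85 mm and grips with 20 to 120 N. Pads are 22 mm wide; open, the fingers measure 114 mm over their backs; the gripper's body (76 mm by 85 mm) begins 54 mm behind the grasp point. The pads swing forward as they close: fully open they stand 13 mm farther back than shut.
Start: joints at [-1.294, 0.241, 0.005, 1.335, 0, 1.571], TCP at [0.137, -0.481, 0.231] pointing down, gripper open.
Joint ranges: [-2.72, 2.72], [-1.05, 1.87], [-1.09, 1.28], [-1.99, 2.15], [-1.42, 1.44], [-3.14, 3.14]. Speed limits (rad/s): [2.79, 2.79, 3.14, 3.14, 3.14, 3.14].

INTERFACE

Orientations are given as a unit quaternion [x, y, z, w].
In Python, from workcell import readout, camera, bot gives the robot as it stands. The module is installed in compiled form; this text tells all that it offers.
- The arm moves only by the tool jog_arm, never from a script. Its argument "motion" is a list of rows, each an object of numbers: "x", "y", "z": the shift along the tool's x, y, z in mm; "spin": the turn about the tool's z in degrees; "fingers": the closure, from -1 (fully open) to 1 (shut). A call has 1 to 8 rows; each row is the pose to reach, as a shift and turn from the pose commanded when the call began, along the tool's axes at that moment; what a row does not reach only later rows make up. A row lasts 1/8 s, in which the tool goes at most 62.5 mm and 10.7 degrees, less where a joint would pass 70% of its speed; a pose out of reach is approached as far as the arm can. A call with a gripper value outside its range is refused whole. The fingers move at their own pace and stop on an object; the grip force is fixed at half the most. Time passes only in rows, so rows that repeat a pose let the fingers close. It gives the time, the measured TCP pose, the force, the opening and the grip force at its end, in the units of the state.
- readout.get_obs(): the state, without advancing time (a new reading comes with each control period).
- camera(name): name is "side" or "top" or "wrist"; returns a dict with "pixels" (420x560x3 uint8, red, green, blue), "K" (3x3 intrinsics, pixels), "dist" ([k1, k2, p1, p2, k3] as OpenCV has them; the pictures are not rectified), "rvec" (rotation vector, rad) and "tvec" (3), from world to camera coordinates, as OpenCV has them. Camera axes: x right, y down, z forward; pixel columns grow to the right and rows downward; lengths in m; the calibration is good to about 2 mm. A picture is of the moment at which its call begins. There is no depth.
- bot.job_done(): hands the job in; it is judged then, once.
The state is a dict: "clock": time; "joint_pos": joint angles; "joint_vel": joint speeds; "tau": joint torques, N m; "eef_pos": TCP position; "tool_rot": TCP orientation; "ft_force": force on the tool from outside, world axes, zero at the start; "ft_torque": the same for the moment, N m; "grip_width": finger opening in m; "grasp_force": force on a finger pad.
Only numpy, scipy, OpenCV 4.12 (cv2) and the standard library are available. Lean on these libraries where they do the work, as an engineer would, in place of code of your own. Each camera call takes 0.05 s, during which the arm holds its last target. There are 200 camera calls.

TASK

The round UV filter was left short in its seat on the carriage of the filter test stage: without picking it up, push it forward along the seat until it is fully home against the front fence. Then press the carriage's lock button down and, keeping it pressed, slide the carriage to its end stop so that the filter stands under the lamp head; let the button spring fully back up there, so that the carriage is locked again, and move clear. Press and push only: lift nothing, and leave the things lying round the stage where they are.

Things in the scene. Friction and masses are not known exactly. Their poses are not given: they have to be found in the camera images.
- stage: filter test stage, fixed: aluminium base 310 x 130 mm, two guide rails, stop blocks at both ends, bridge with black lamp head at the far end. Origin: centre of the underside, on the bench. +x along the rails from the loading end (near the robot) to the lamp head, +y left, z up; turned up to 0.4 rad either way. Offsets called 'stage' are mm in this frame with the carriage at 0
- lamp_head (a point): centre of the top of the black lamp head, 49 mm across, at stage x 105, y 0, z 112: the highest part. Its bridge spans stage x 88 to 122 and is 129 mm wide; the lens underside is at z 60, and the carriage with the filter passes below it
- carriage (a joint): slide of the carriage along stage +x, m: 0 = loading position (start), 0.090 = end stop under the lamp head; locked at both, with about 1.5 mm of play. Grey plate 184 x 90 mm, top at z 38, stage x -137 to 47, riding on the rails. Slides with about 1.5 N of friction while the button is down, not at all while it is up
- button (a joint): how far the lock button is pressed, m: 0 = up (locked), 0.007 = fully down. Its spring pushes back with 2.4 N at 0 and 6.6 N at 0.007. The carriage is free from about 4.5 mm. Between the two ends the button cannot come fully up; within 1.5 mm of the end stop it springs up and locks when let go
- button_top (a point): centre of the flat top of the lock button, a round black cap 33 mm across on the carriage, at stage x -105, y 0; top at z 53 when up, 46 when fully down (8 mm above the plate). It moves with the carriage
- finger_rest (a point): middle of the top edge of the finger rest's face towards the button: an upright shoulder, 46 mm wide and 5 mm thick, on the carriage; face at stage x -84, 21 mm ahead (+x) of the button's centre, top at z 64.5. A low foot (4.7 mm high) reaches ahead to stage x -68. A fingertip holding the button down can push against this face to slide the carriage
- filter_seat (a point): where the centre of the filter's underside is when home: on the carriage plate, stage x 15, y 0, z 38; moves with the carriage. Ledges 6 mm high on both sides, 52 mm apart, from 21 mm behind to 28 mm ahead of this point; front fence, a bar 6 mm high, with its inner face 24 mm ahead (+x). Open behind (-x), flat plate back to the finger rest's foot
- uv_filter: UV filter: glass in a black ring 48 mm across and 9 mm high, about 50 g, loose, lying flat on the carriage plate between the ledges. Origin: centre of its underside. It starts 10 to 20 mm short of its seat (towards the button)
- tweezers: bystander, loose: black wafer tweezers 125 x 11 x 8 mm, lying to the left of the stage; origin at the centre of the underside, long axis y
- chuck: bystander, loose: brass spin-coater chuck, disc 52 mm across, 18 mm high, standing to the right of the stage; origin at the centre of the underside
- dish: bystander, loose: covered petri dish 60 mm across, 15 mm high, to the right of the stage; origin at the centre of the underside
- loupe: bystander, loose: round measuring loupe 34 mm across, 42 mm high, to the left of the stage near the lamp-head end; origin at the centre of the underside
There are look-alikes about, which are no part of the job. Leave any blue or purple look-alike of the uv_filter alone.

How it is judged:
By the outcome, as a careful person would: the job done as asked, in the order asked, and still so for the second after the job is handed in, with the robot touching nothing.
It also fails if it takes over 45 s, if anything falls off the work surface, if the arm or the gripper's body presses on something with over 40 N, if the wrist force passes 120 N, or if a joint passes its speed limit or range.

## Working session

There is one attempt and no reset: what is moved stays moved. The work goes in short steps, Python scripts to look and compute and a tool call to move; the robot and the scene stay as the last step left them, time stands still between calls to the robot, and variables do not carry over. Pictures are saved under pics/ and viewed, at most 10 in all, crops included, and the job is handed in when it is done.

Besides the shell and the picture viewer there is one more tool, called after ">>>" as name([rows], argument=value, ...), one row to a line, values as JSON. jog_arm: Moves the arm, as the interface text tells. Its arguments: {"type":"object","properties":{"motion":{"type":"array"}},"required":["motion"]}

```bash
mkdir -p pics; python3 - <<'E'
from workcell import readout, camera, bot
import cv2,numpy as np
for n in("top","side"):
    c=camera(n); cv2.imwrite(f"pics/{n}0.png",c["pixels"][:,:,::-1]); print(n,c["K"].tolist(),c["dist"],c["rvec"],c["tvec"])
o=readout.get_obs();print({k:np.round(v,4).tolist() for k,v in o.items()},bot.tcp_to_grasp)
E
```

```text
top [[386.06146608600795, 0.0, 280.67537978611944], [0.0, 386.06146608600795, 212.99344172908252], [0.0, 0.0, 1.0]] [-0.08175616  0.          0.          0.          0.        ] [ 2.11434734 -2.17362731  0.1064312 ] [0.15991276 0.57566055 0.85088172]
side [[483.2888688860074, 0.0, 274.40765710541285], [0.0, 483.2888688860074, 198.64206946214426], [0.0, 0.0, 1.0]] [0.00768232 0.         0.         0.         0.        ] [ 2.22232643 -0.60878485  0.29317403] [-0.43665136  0.34557503  0.61960993]
{'clock': 0.1, 'joint_pos': [-1.294, 0.2414, 0.0039, 1.3352, -0.0, 1.5708], 'joint_vel': [-0.0002, -0.001, 0.0036, -0.0003, -0.0024, 0.0015], 'tau': [0.0019, -37.3138, 25.301, 0.0109, 0.0002, -0.0], 'eef_pos': [0.1365, -0.4804, 0.2305], 'tool_rot': [0.9904, 0.138, -0.0001, -0.0009], 'ft_force': [0.154, 0.7904, 0.0844], 'ft_torque': [0.0202, -0.0282, 0.0224], 'grasp_force': 0.0, 'grip_width': 0.0853} 0.0187
```

View pics/top0.png

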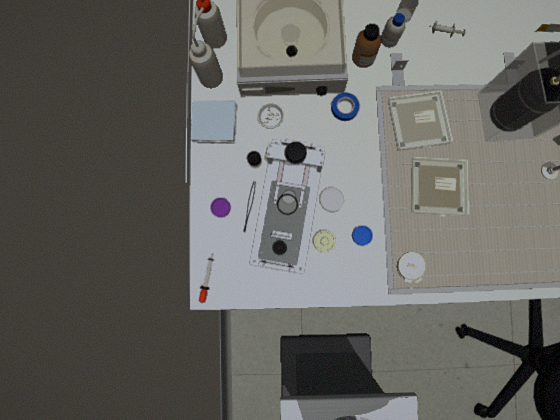

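View pics/side0.png

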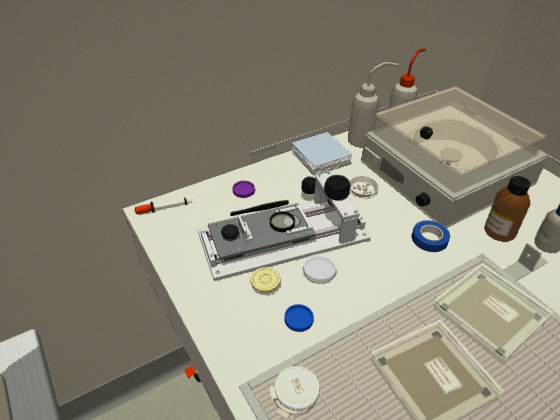

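The top view shows the button at about (279,247), the filter ring at (287,203) and the lamp head at (295,153). In the side view they are at (231,232), (283,221) and (337,187).

```bash
cat > h.py <<'E'
import cv2,numpy as np
from workcell import readout, camera, bot
def ray(c,px):
    R=cv2.Rodrigues(c["rvec"])[0]; u=cv2.undistortPoints(np.array([[px]],float),c["K"],c["dist"])[0,0]
    d=R.T@np.array([u[0],u[1],1]); return -R.T@np.ravel(c["tvec"]),d
def onz(c,px,z):
    o,d=ray(c,px); return (o+d*(z-o[2])/d[2])[:2]
def tri(a,b):
    A=[];y=[]
    for c,p in(a,b):
        o,d=ray(c,p); d/=np.linalg.norm(d); M=np.eye(3)-np.outer(d,d); A.append(M); y.append(M@o)
    return np.linalg.lstsq(np.vstack(A),np.hstack(y),rcond=None)[0]
def blob(c,px,r,th,):
    g=c["pixels"].max(2); m=(g<th).astype(np.uint8); n,l,s,ce=cv2.connectedComponentsWithStats(m)
    x,y=px; best=None
    for i in range(1,n):
        d=np.hypot(*(ce[i]-px))
        if d<r and s[i][4]>20: print(px,th,ce[i].round(1),s[i])
E
python3 - <<'E'
from h import *
t=camera("top");s=camera("side")
for th in(45,60,):
    for p in((279,247),(287,203),(295,153)): blob(t,p,12,th)
    for p in((231,232),(283,221),(337,187)): blob(s,p,12,th)
a=cv2.resize(t["pixels"][130:280,225:345],None,fx=4,fy=4,interpolation=cv2.INTER_CUBIC)[:600]
b=cv2.resize(s["pixels"][165:280,190:375],None,fx=4,fy=4,interpolation=cv2.INTER_CUBIC)
cv2.imwrite("pics/ta.png",a[:,:,::-1]);cv2.imwrite("pics/sb.png",b[:,:,::-1])
E
```

```text
(279, 247) 45 [279.2 247.2] [273 241  14  14 144]
(295, 153) 45 [295.2 152.3] [285 142  21  22 359]
(231, 232) 45 [229.6 232.2] [221 225  18  16 212]
(283, 221) 45 [281.5 222.7] [270 212  25  20 140]
(337, 187) 45 [336.7 187.5] [324 176  26  24 502]
(279, 247) 60 [279.1 247.2] [272 240  15  15 163]
(287, 203) 60 [286.7 203.6] [277 194  21  21  81]
(295, 153) 60 [295.  152.2] [283 142  23  22 381]
(231, 232) 60 [229.6 232.1] [221 224  18  17 231]
(283, 221) 60 [282.  222.2] [270 212  25  20 172]
(337, 187) 60 [336.4 188. ] [324 176  26  30 537]
```

View pics/ta.png

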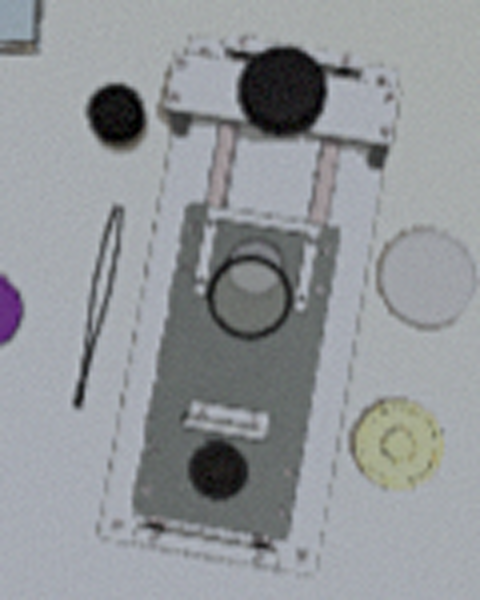

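View pics/sb.png

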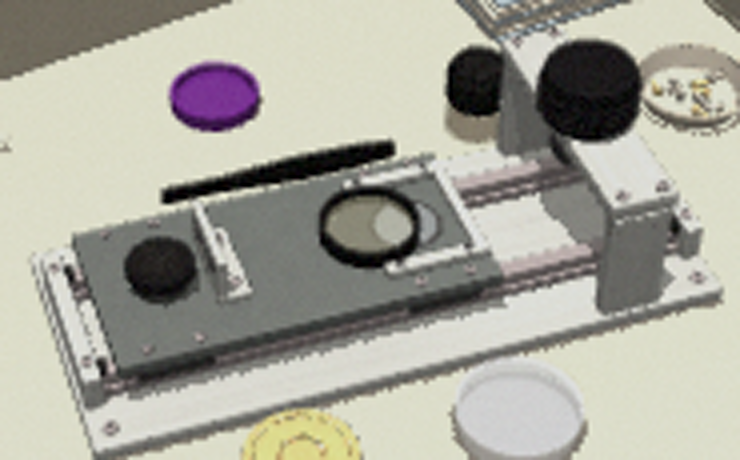

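The crops show the filter ring short of the front fence, the finger rest ahead of the button, and nothing in the way. In the top view the ring's centre is at about (287.3,204).

```bash
python3 - <<'E'
from h import *
t=camera("top");s=camera("side")
def ring(c,box):
    x0,y0,x1,y1=box; g=c["pixels"].max(2)[y0:y1,x0:x1]; m=(g<75).astype(np.uint8)
    k=max(cv2.findContours(m,cv2.RETR_EXTERNAL,cv2.CHAIN_APPROX_NONE)[0],key=len); e=cv2.fitEllipse(cv2.convexHull(k)); return np.array(e[0])+(x0,y0),e[1]
ft,e1=ring(t,(274,190,302,218)); fs,e2=ring(s,(266,208,298,236)); print(ft,e1,fs,e2)
bt=onz(t,(279.15,247.2),.0525); lt=onz(t,(295.1,152.3),.111)
print("btn top",bt,"lamp",lt,"filter top",onz(t,ft,.0455),"side",onz(s,fs,.045),"btn side",onz(s,(229.6,231.3),.051))
yaw=np.arctan2(*(lt-bt)[::-1]); print("yaw",yaw,np.linalg.norm(lt-bt))
ls,_=ring(s,(320,172,354,204)); 
print("tri btn",tri((t,(279.15,247.2)),(s,(229.6,231.5))),"tri lamp",tri((t,(295.1,152.3)),(s,(336.4,186))))
u=np.array([np.cos(yaw),np.sin(yaw)]);v=np.array([-u[1],u[0]])
for n,f in(("t",onz(t,ft,.0455)),("s",onz(s,fs,.045))): print(n,(f-bt)@u-105,(f-bt)@v)
# base corners crop(ta): edges for yaw
P=[onz(t,(225+x/4,130+y/4),.038) for x,y in((187,204),(133,510),(341,230),(290,540))]
for a,b in((0,1),(2,3)): d=P[a]-P[b]; print("edge yaw",np.arctan2(d[1],d[0]),np.linalg.norm(d))
print("mid front",((P[0]+P[2])/2-bt)@u,"mid lateral",((P[0]+P[2])/2-bt)@v,((P[1]+P[3])/2-bt)@v)
E
```

```text
[286.82879448 203.78367615] (20.788379669189453, 21.40003776550293) [281.87904835 221.14064217] (20.777393341064453, 26.639135360717773)
btn top [0.50086572 0.14900968] lamp [0.70174082 0.10758496] filter top [0.5997917  0.12911576] side [0.60030316 0.12572038] btn side [0.50088769 0.14553617]
yaw -0.203370326262554 0.20510196364304356
tri btn [0.5016691  0.14892533 0.04707971] tri lamp [0.70571841 0.10697571 0.1000262 ]
t -104.89909473441853 0.0004962777876858269
s -104.89790805492359 -0.0027258314124556826
edge yaw -0.19512598004727555 0.17981858697868028
edge yaw -0.19528720526050095 0.18090830536974103
mid front 0.14890744628236158 mid lateral -0.0006529747288405801 -0.0021253535748646224
```

>>> jog_arm([
  {"x": 43, "y": -36, "spin": 5, "fingers": 1},
  {"x": 86, "y": -72, "spin": 12, "fingers": 1},
  {"x": 129, "y": -108, "spin": 20, "fingers": 1},
  {"x": 172, "y": -143, "spin": 27.3, "fingers": 1},
  {"x": 215, "y": -179, "spin": 27.3, "fingers": 1},
  {"x": 258, "y": -215, "spin": 27.3, "fingers": 1},
  {"x": 301, "y": -251, "spin": 27.3, "fingers": 1},
  {"x": 345, "y": -287, "spin": 27.3, "fingers": 1},
])

```text
validation failed for argument at $.mo...
```

```bash
cat >> h.py <<'E'
from scipy.spatial.transform import Rotation as Ro
B=np.array([.5005,.1475]);Y=-.199;U=np.array([np.cos(Y),np.sin(Y)]);V=np.array([-U[1],U[0]])
def st(tgt=None,z=None):
    o=readout.get_obs(); R=Ro.from_quat(o["tool_rot"]); p=o["eef_pos"]; X=R.as_matrix()[:,0]
    print("t",o["clock"],"p",p.round(4),"f",o["ft_force"].round(2),"xyaw",np.arctan2(X[1],X[0]).round(4),"w",o["grip_width"],"stage",((p[:2]-B)@U*1e3-105).round(1),((p[:2]-B)@V*1e3).round(1))
    if tgt is not None:
        w=B+U*(tgt+105)/1e3; d=np.r_[w,z]-p; print("shift mm",(R.as_matrix().T@d*1e3).round(1),"spin",np.degrees(np.arctan2(X[1],X[0])-Y).round(1))
E
python3 -c "
from h import *
st(-46,.15)"
```

```text
t 0.3 p [ 0.1366 -0.4808  0.231 ] f [ 0.11 -0.18 -0.39] xyaw 0.2768 w 0.08565420985982439 stage -337.5 -687.8
shift mm [ 574.2 -477.8   81.3] spin 27.3
```

>>> jog_arm([
  {"x": 43, "y": -36, "z": 0, "spin": 5, "fingers": 1},
  {"x": 86, "y": -72, "z": 0, "spin": 12, "fingers": 1},
  {"x": 129, "y": -108, "z": 0, "spin": 20, "fingers": 1},
  {"x": 172, "y": -143, "z": 0, "spin": 27.3, "fingers": 1},
  {"x": 215, "y": -179, "z": 0, "spin": 27.3, "fingers": 1},
  {"x": 258, "y": -215, "z": 0, "spin": 27.3, "fingers": 1},
  {"x": 301, "y": -251, "z": 0, "spin": 27.3, "fingers": 1},
  {"x": 345, "y": -287, "z": 0, "spin": 27.3, "fingers": 1},
])

```text
clock: 1.3
eef_pos: [0.3909, -0.109, 0.2316]
tool_rot: [0.995, -0.1, 0.001, 0.0]
ft_force: [1.8, -0.9, 0.4]
grip_width: 0.0001
grasp_force: 0.0
```

```bash
python3 -c "
from h import *
st(-46,.11)"
```

```text
t 1.3 p [ 0.3909 -0.109   0.2316] f [ 1.79 -0.92  0.36] xyaw -0.1997 w 9.537160773965353e-05 stage -161.7 -273.1
shift mm [ 115.4 -273.2  121.6] spin -0.0
```

>>> jog_arm([
  {"x": 23, "y": -55, "z": 0, "spin": 0, "fingers": 1},
  {"x": 46, "y": -109, "z": 0, "spin": 0, "fingers": 1},
  {"x": 69, "y": -164, "z": 0, "spin": 0, "fingers": 1},
  {"x": 92, "y": -219, "z": 0, "spin": 0, "fingers": 1},
  {"x": 115.4, "y": -273, "z": 0, "spin": 0, "fingers": 1},
  {"x": 115.4, "y": -273, "z": 50, "spin": 0, "fingers": 1},
  {"x": 115.4, "y": -273, "z": 100, "spin": 0, "fingers": 1},
  {"x": 115.4, "y": -273, "z": 125, "spin": 0, "fingers": 1},
])

```text
clock: 2.3
eef_pos: [0.5238, -0.0477, 0.1621]
tool_rot: [0.998, -0.058, -0.0, -0.023]
ft_force: [0.1, -0.4, -0.4]
grip_width: 0.0001
grasp_force: 0.0
```

```bash
python3 - <<'E'
from h import *
st(-46,.042)
for n,b in(("side",(165,280,190,375)),("wrist",(0,420,0,560))):
    c=camera(n); f=4 if n=="side" else 1
    a=cv2.resize(c["pixels"][b[0]-(40 if f==4 else 0):b[1],b[2]:b[3]],None,fx=3 if f==4 else 1,fy=3 if f==4 else 1,interpolation=cv2.INTER_CUBIC); cv2.imwrite(f"pics/{n}1.png",a[:,:,::-1])
E
```

```text
t 2.3 p [ 0.5238 -0.0477  0.1621] f [ 0.09 -0.36 -0.41] xyaw -0.1159 w 0.00014800864502902605 stage -43.5 -186.7
shift mm [  13.4 -180.6  128.4] spin 4.8
```

View pics/wrist1.png

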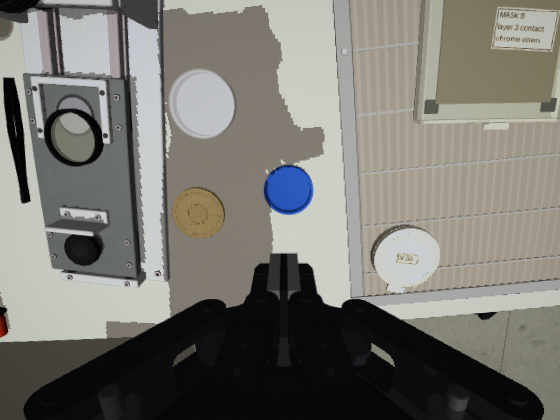

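View pics/side1.png

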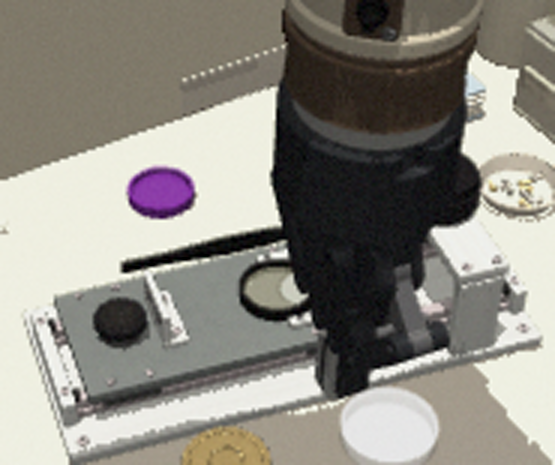

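The wrist view shows the seat region: filter at (74,135), button at (82,248). The tool stopped short and slightly tilted, clear of everything. I'll hold one row and check the joints.

>>> jog_arm([
  {"x": 0, "y": 0, "z": 0, "spin": 0, "fingers": 1},
])

```text
clock: 2.52
eef_pos: [0.5236, -0.0476, 0.1638]
tool_rot: [0.998, -0.058, -0.0, -0.023]
ft_force: [-0.2, 0.1, 0.4]
grip_width: 0.0002
grasp_force: 0.0
```

```bash
python3 - <<'E'
from h import *
o=readout.get_obs();print(o["joint_pos"].round(3),o["joint_vel"].round(3),o["tool_rot"].round(4));st(-46,.1)
E
```

```text
[-0.117  0.332 -0.051  1.191  0.045  3.141] [-0.    -0.021  0.024  0.    -0.001 -0.   ] [ 9.981e-01 -5.800e-02 -2.000e-04 -2.280e-02]
t 2.525 p [ 0.5236 -0.0476  0.1638] f [-0.24  0.14  0.42] xyaw -0.1159 w 0.00016371119925144534 stage -43.7 -186.7
shift mm [  13.4 -183.1   72.2] spin 4.8
```

Joint 6 reached its limit, so I'll use the half-turn orientation instead.

>>> jog_arm([
  {"x": 0, "y": 0, "z": 0, "spin": -10, "fingers": 1},
  {"x": 0, "y": 0, "z": 0, "spin": -20, "fingers": 1},
  {"x": 0, "y": -30, "z": 0, "spin": -30, "fingers": 1},
  {"x": 0, "y": -60, "z": 0, "spin": -40, "fingers": 1},
  {"x": 5, "y": -90, "z": 0, "spin": -50, "fingers": 1},
  {"x": 10, "y": -120, "z": 0, "spin": -60, "fingers": 1},
  {"x": 13, "y": -150, "z": 0, "spin": -70, "fingers": 1},
  {"x": 13, "y": -180, "z": 0, "spin": -80, "fingers": 1},
])

```text
clock: 3.52
eef_pos: [0.5587, 0.1305, 0.1739]
tool_rot: [0.8, 0.599, 0.016, -0.016]
ft_force: [-0.1, -0.2, -1.2]
grip_width: -0.0001
grasp_force: 0.0
```

```bash
python3 - <<'E'
from h import *
o=readout.get_obs();print(o["joint_pos"].round(3),Ro.from_quat(o["tool_rot"]).as_matrix()[:,2].round(4));st(-46,.1)
E
```

```text
[0.206 0.403 0.082 1.234 0.044 2.062] [ 0.0063  0.0459 -0.9989]
t 3.525 p [0.5587 0.1305 0.1739] f [-0.12 -0.21 -1.17] xyaw 1.2859 w -0.00012955108671323703 stage -44.6 -5.1
shift mm [ 1.6 -1.3 74.1] spin 85.1
```

>>> jog_arm([
  {"x": 0, "y": 0, "z": 0, "spin": -10.6, "fingers": 1},
  {"x": 0, "y": 0, "z": 0, "spin": -21.2, "fingers": 1},
  {"x": 0, "y": 0, "z": 0, "spin": -31.8, "fingers": 1},
  {"x": 0, "y": 0, "z": 0, "spin": -42.4, "fingers": 1},
  {"x": 0, "y": 0, "z": 0, "spin": -53, "fingers": 1},
  {"x": 0, "y": 0, "z": 10, "spin": -63.6, "fingers": 1},
  {"x": 0, "y": 0, "z": 30, "spin": -74.2, "fingers": 1},
  {"x": 0, "y": 0, "z": 50, "spin": -84.8, "fingers": 1},
])

```text
clock: 4.53
eef_pos: [0.5589, 0.1319, 0.1236]
tool_rot: [0.186, 0.982, 0.023, -0.001]
ft_force: [0.6, 0.3, -0.6]
grip_width: -0.0002
grasp_force: 0.0
```

```bash
sed -i 's/-Y).round(1))/-Y-np.pi).round(1))/; s/np.degrees(np.arctan2(X\[1\],X\[0\])-Y-np.pi)/np.degrees((np.arctan2(X[1],X[0])-Y)%(2*np.pi)-np.pi)/' h.py; python3 - <<'E'
from h import *
st(-46,.1)
c=camera("wrist"); cv2.imwrite("pics/wrist2.png",c["pixels"][:,:,::-1])
E
```

```text
t 4.525 p [0.5589 0.1319 0.1236] f [ 0.56  0.34 -0.62] xyaw 2.7667 w -0.00021007598042896574 stage -44.7 -3.7
shift mm [ 1.7  2.3 23.8] spin -10.1
```

View pics/wrist2.png

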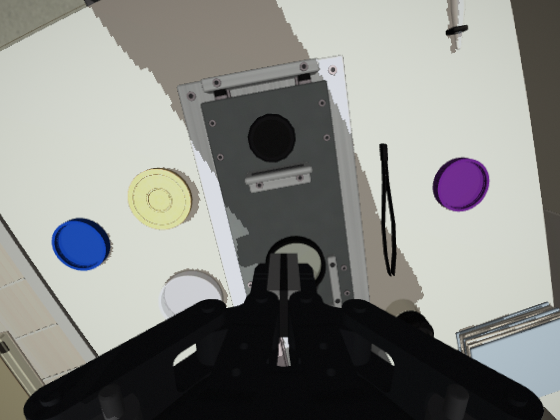

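The wrist view shows the button at (271,138), the finger rest at about (279,178) and the filter's back edge near (295,238). I'll refine the stage pose from this view.

```bash
python3 - <<'E'
from h import *
c=camera("wrist"); g=c["pixels"].max(2)
m=(g[100:175,235:310]<35).astype(np.uint8); k=max(cv2.findContours(m,cv2.RETR_EXTERNAL,cv2.CHAIN_APPROX_NONE)[0],key=cv2.contourArea); e=cv2.fitEllipse(k); p=np.array(e[0])+(235,100); print(p,e[1],onz(c,p,.05))
# base edges: corners at z base-top ~? plate corners z .038
for n,q,z in(("plateL",(203,104),.038),("plateR",(326,80),.038),("restface L",(247,181),.0645),("restface R",(311,168),.0645),("filter back",(292,236),.047),("ledgeR rear end",(333,258),.044)):
    w=onz(c,q,z); print(n,w.round(4),((w-B)@U*1e3-105).round(1),((w-B)@V*1e3).round(1))
E
```

```text
[273.44366074 140.57379532] (47.04195022583008, 47.89253616333008) [0.50026868 0.14980328]
plateL [0.4603 0.1139] -137.7 -40.9
plateR [0.4763 0.1981] -138.7 44.9
restface L [0.5169 0.1245] -84.4 -19.3
restface R [0.5243 0.1661] -85.4 23.0
filter back [0.5704 0.1367] -34.4 3.2
ledgeR rear end [0.6009 0.1596] -9.0 31.7
```

```bash
sed -i 's/B=np.array(\[.5005,.1475\]);Y=-.199/B=np.array([.5003,.1493]);Y=-.196/' h.py; python3 - <<'E'
from h import *
st(-48,.043)
E
```

```text
t 4.625 p [0.5568 0.1316 0.1214] f [-0.53 -0.44 -0.81] xyaw 2.7605 w -0.0004087114196208009 stage -46.1 -6.4
shift mm [ 1.8  2.7 78.6] spin -10.6
```

>>> jog_arm([
  {"x": 2, "y": 3, "z": 0, "spin": -10.4, "fingers": 1},
  {"x": 2, "y": 3, "z": 25, "spin": -10.4, "fingers": 1},
  {"x": 2, "y": 3, "z": 45, "spin": -10.4, "fingers": 1},
  {"x": 2, "y": 3, "z": 62, "spin": -10.4, "fingers": 1},
  {"x": 2, "y": 3, "z": 72, "spin": -10.4, "fingers": 1},
  {"x": 2, "y": 3, "z": 78, "spin": -10.4, "fingers": 1},
  {"x": 2, "y": 3, "z": 78, "spin": -10.4, "fingers": 1},
])

```text
clock: 5.5
eef_pos: [0.5577, 0.1389, 0.0448]
tool_rot: [0.1, 0.995, 0.023, -0.0]
ft_force: [-0.1, -0.4, 0.8]
grip_width: 0.0004
grasp_force: 0.0
```

```bash
python3 - <<'E'
from h import *
st(-31,.043)
c=camera("wrist"); s=camera("side"); a=cv2.resize(s["pixels"][165:280,190:375],(560,348),interpolation=cv2.INTER_CUBIC)
cv2.imwrite("pics/w3.png",np.vstack([c["pixels"][90:340],a])[:,:,::-1])
E
```

```text
t 5.5 p [0.5577 0.1389 0.0448] f [-0.08 -0.37  0.78] xyaw 2.9415 w 0.00041743821928454225 stage -46.7 1.0
shift mm [-15.7  -1.    1.7] spin -0.2
```

View pics/w3.png

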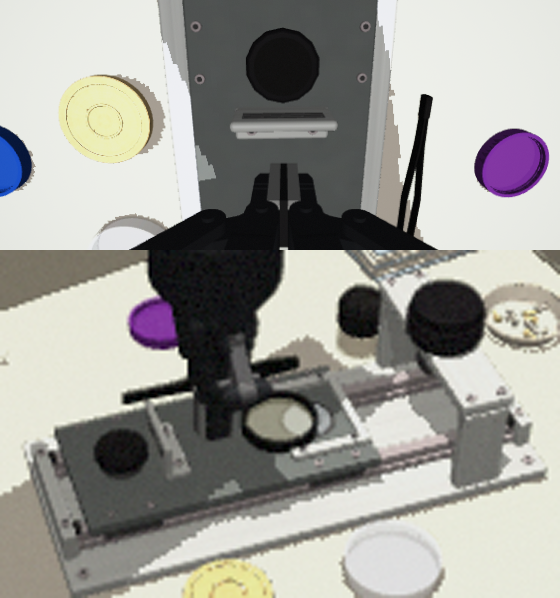

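The tip is centred just behind the filter, between it and the rest's foot. I'll push slowly.

>>> jog_arm([
  {"x": 0, "y": 0, "z": 2, "spin": 0, "fingers": 1},
  {"x": -4, "y": 0, "z": 2, "spin": 0, "fingers": 1},
  {"x": -8, "y": 0, "z": 2, "spin": 0, "fingers": 1},
  {"x": -11, "y": 0, "z": 2, "spin": 0, "fingers": 1},
  {"x": -14, "y": 0, "z": 2, "spin": 0, "fingers": 1},
  {"x": -17, "y": 0, "z": 2, "spin": 0, "fingers": 1},
  {"x": -20, "y": 0, "z": 2, "spin": 0, "fingers": 1},
  {"x": -22, "y": 0, "z": 2, "spin": 0, "fingers": 1},
])

```text
clock: 6.6
eef_pos: [0.5792, 0.1345, 0.0423]
tool_rot: [0.1, 0.995, 0.023, -0.001]
ft_force: [0.0, 1.3, -0.4]
grip_width: 0.0003
grasp_force: 0.2
```

>>> jog_arm([
  {"x": -1, "y": 0, "z": 0, "spin": 0, "fingers": 1},
  {"x": -2, "y": 0, "z": 0, "spin": 0, "fingers": 1},
])

```text
clock: 6.85
eef_pos: [0.581, 0.1342, 0.0423]
tool_rot: [0.1, 0.995, 0.023, -0.001]
ft_force: [-1.3, -0.1, 0.9]
grip_width: -0.0002
grasp_force: 0.2
```

>>> jog_arm([
  {"x": -1, "y": 0, "z": 0, "spin": 0, "fingers": 1},
  {"x": -1, "y": 0, "z": 0, "spin": 0, "fingers": 1},
])

```text
clock: 7.1
eef_pos: [0.5821, 0.134, 0.0424]
tool_rot: [0.1, 0.995, 0.023, -0.0]
ft_force: [-0.3, -0.3, -0.9]
grip_width: 0.0002
grasp_force: 0.0
```

>>> jog_arm([
  {"x": -1, "y": 0, "z": 0, "spin": 0, "fingers": 1},
  {"x": -1, "y": 0, "z": 0, "spin": 0, "fingers": 1},
])

```text
clock: 7.35
eef_pos: [0.5831, 0.1338, 0.0423]
tool_rot: [0.1, 0.995, 0.023, -0.001]
ft_force: [-0.1, 0.1, 0.6]
grip_width: 0.0
grasp_force: 0.0
```

>>> jog_arm([
  {"x": -1, "y": 0, "z": 0, "spin": 0, "fingers": 1},
  {"x": -1, "y": 0, "z": 0, "spin": 0, "fingers": 1},
])

```text
clock: 7.6
eef_pos: [0.5841, 0.1336, 0.0423]
tool_rot: [0.1, 0.995, 0.023, -0.0]
ft_force: [-1.1, 0.1, 0.1]
grip_width: -0.0004
grasp_force: 0.1
```

>>> jog_arm([
  {"x": -1, "y": 0, "z": 0, "spin": 0, "fingers": 1},
  {"x": -1, "y": 0, "z": 0, "spin": 0, "fingers": 1},
])

```text
clock: 7.85
eef_pos: [0.5847, 0.1335, 0.0423]
tool_rot: [0.1, 0.995, 0.023, -0.001]
ft_force: [-1.1, -0.6, 0.8]
grip_width: 0.0001
grasp_force: 0.7
```

```bash
python3 - <<'E'
from h import *
st()
s=camera("side"); t=camera("top")
a=cv2.resize(s["pixels"][195:265,220:340],(720,420),interpolation=cv2.INTER_CUBIC)
cv2.imwrite("pics/s4.png",a[:,:,::-1])
E
```

```text
t 7.85 p [0.5847 0.1335 0.0423] f [-1.06 -0.58  0.81] xyaw 2.9422 w 0.0001258052908203734 stage -19.2 0.9
```

View pics/s4.png

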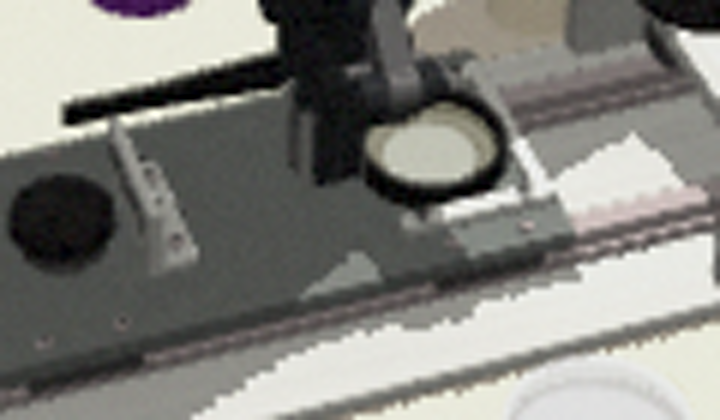

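The filter is nearly at the fence and resistance is just starting. I'll keep going until there is a clear contact force.

>>> jog_arm([
  {"x": -1, "y": 0, "z": 0, "spin": 0, "fingers": 1},
  {"x": -1, "y": 0, "z": 0, "spin": 0, "fingers": 1},
])

```text
clock: 8.2
eef_pos: [0.5858, 0.1332, 0.0423]
tool_rot: [0.1, 0.995, 0.023, -0.001]
ft_force: [-1.8, 0.7, -0.2]
grip_width: -0.0001
grasp_force: 0.9
```

>>> jog_arm([
  {"x": -1, "y": 0, "z": 0, "spin": 0, "fingers": 1},
  {"x": -1, "y": 0, "z": 0, "spin": 0, "fingers": 1},
])

```text
clock: 8.45
eef_pos: [0.5861, 0.1331, 0.0422]
tool_rot: [0.1, 0.995, 0.023, -0.001]
ft_force: [-4.4, 0.9, 2.5]
grip_width: -0.0004
grasp_force: 2.3
```

>>> jog_arm([
  {"x": -1, "y": 0, "z": 0, "spin": 0, "fingers": 1},
  {"x": -1, "y": 0, "z": 0, "spin": 0, "fingers": 1},
])

```text
clock: 8.7
eef_pos: [0.5862, 0.1331, 0.0421]
tool_rot: [0.099, 0.995, 0.023, -0.002]
ft_force: [-5.7, 2.0, 3.7]
grip_width: 0.0001
grasp_force: 3.3
```

>>> jog_arm([
  {"x": -1, "y": 0, "z": 0, "spin": 0, "fingers": 1},
  {"x": -1, "y": 0, "z": 0, "spin": 0, "fingers": 1},
])

```text
clock: 8.95
eef_pos: [0.5864, 0.133, 0.042]
tool_rot: [0.099, 0.995, 0.023, -0.003]
ft_force: [-8.5, 2.2, 4.3]
grip_width: 0.0001
grasp_force: 4.3
```

The filter is home: it's stopped against the fence at 8 N. Now I'll back off, rise, and go over the button.

>>> jog_arm([
  {"x": 6, "y": 0, "z": 0, "spin": 0, "fingers": 1},
  {"x": 16, "y": 0, "z": 0, "spin": 0, "fingers": 1},
  {"x": 16, "y": 0, "z": -25, "spin": 0, "fingers": 1},
  {"x": 16, "y": 0, "z": -45, "spin": 0, "fingers": 1},
  {"x": 50, "y": 0, "z": -45, "spin": 0, "fingers": 1},
  {"x": 82, "y": 0, "z": -45, "spin": 0, "fingers": 1},
  {"x": 82, "y": 0, "z": -45, "spin": 0, "fingers": 1},
])

```text
clock: 9.82
eef_pos: [0.5062, 0.1469, 0.0878]
tool_rot: [0.099, 0.995, 0.022, -0.001]
ft_force: [0.1, 0.4, -0.2]
grip_width: 0.0003
grasp_force: 0.0
```

```bash
python3 - <<'E'
from h import *
st(-98,.055)
s=camera("side"); t=camera("top"); bt=(t["pixels"].max(2)[190:215,276:300]<60)
a=cv2.resize(s["pixels"][185:265,210:340],(780,480),interpolation=cv2.INTER_CUBIC)
cv2.imwrite("pics/s5.png",a[:,:,::-1])
E
```

```text
t 9.825 p [0.5062 0.1469 0.0878] f [ 0.07  0.45 -0.23] xyaw 2.9434 w 0.0003171734593955617 stage -98.7 -1.2
shift mm [-0.9 -0.3 32.8] spin -0.1
```

View pics/s5.png

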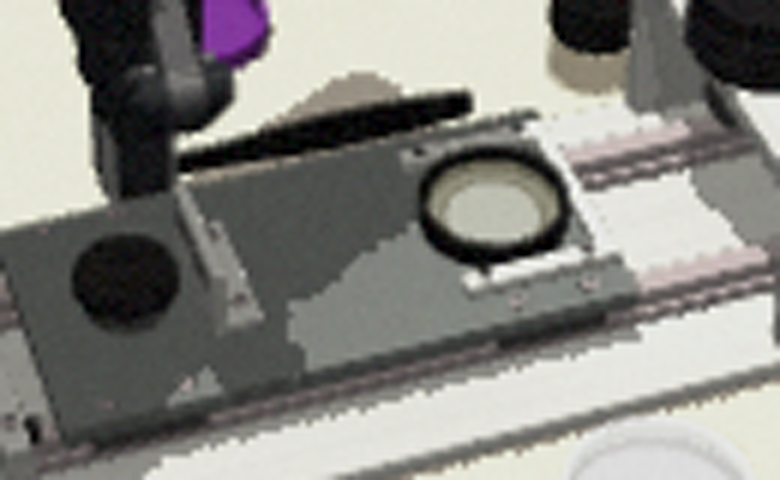

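The filter sits against the front fence, and the tip is above the button just behind the finger rest. Now I'll press.

>>> jog_arm([
  {"x": 0, "y": 0, "z": 15, "spin": 0, "fingers": 1},
  {"x": 0, "y": 0, "z": 28, "spin": 0, "fingers": 1},
  {"x": 0, "y": 0, "z": 33, "spin": 0, "fingers": 1},
  {"x": 0, "y": 0, "z": 36, "spin": 0, "fingers": 1},
  {"x": 0, "y": 0, "z": 38, "spin": 0, "fingers": 1},
  {"x": 0, "y": 0, "z": 38, "spin": 0, "fingers": 1},
])

```text
clock: 10.68
eef_pos: [0.5085, 0.1484, 0.05]
tool_rot: [0.1, 0.995, 0.023, -0.0]
ft_force: [-0.8, -0.7, 3.6]
grip_width: 0.0002
grasp_force: 1.6
```

>>> jog_arm([
  {"x": 0, "y": 0, "z": 1.5, "spin": 0, "fingers": 1},
  {"x": 0, "y": 0, "z": 3, "spin": 0, "fingers": 1},
  {"x": 0, "y": 0, "z": 3, "spin": 0, "fingers": 1},
])

```text
clock: 11.05
eef_pos: [0.5089, 0.1485, 0.0471]
tool_rot: [0.1, 0.995, 0.023, 0.0]
ft_force: [-1.8, -1.7, 6.3]
grip_width: 0.0002
grasp_force: 2.8
```

>>> jog_arm([
  {"x": 0, "y": 0, "z": 1, "spin": 0, "fingers": 1},
  {"x": -1, "y": 0, "z": 1, "spin": 0, "fingers": 1},
  {"x": -3, "y": 0, "z": 1, "spin": 0, "fingers": 1},
  {"x": -6, "y": 0, "z": 1, "spin": 0, "fingers": 1},
  {"x": -9, "y": 0, "z": 1, "spin": 0, "fingers": 1},
  {"x": -12, "y": 0, "z": 1, "spin": 0, "fingers": 1},
])

```text
clock: 11.8
eef_pos: [0.5209, 0.1461, 0.0463]
tool_rot: [0.1, 0.995, 0.023, 0.0]
ft_force: [-3.2, -3.0, 6.4]
grip_width: 0.0001
grasp_force: 3.1
```

```bash
cat >> h.py <<'E'
def btn():
    for n,b in(("top",(268,225,310,262)),("side",(215,205,300,250))):
        c=camera(n);x0,y0,x1,y1=b
        # white finger-rest / filter ring: report filter ellipse centre on carriage
    return
E
python3 - <<'E'
from h import *
st()
t=camera("top");s=camera("side")
for c,b,z in((s,(262,196,330,238),.045),):
    g=c["pixels"].max(2)[b[1]:b[3],b[0]:b[2]]; m=(g<60).astype(np.uint8); n,l,q,ce=cv2.connectedComponentsWithStats(m)
    for i in range(1,n):
        if q[i][4]>60: print(q[i][:2]+b[:2],q[i][2:],ce[i]+b[:2])
E
```

```text
t 11.8 p [0.5209 0.1461 0.0463] f [-3.17 -3.04  6.42] xyaw 2.9418 w 6.005656255235614e-05 stage -84.2 0.9
[262 201] [ 26   9 129] [273.5503876  204.63565891]
[286 208] [ 25  20 154] [297.41558442 217.83766234]
```

>>> jog_arm([
  {"x": -4, "y": 0, "z": 0, "spin": 0, "fingers": 1},
  {"x": -8, "y": 0, "z": 0, "spin": 0, "fingers": 1},
  {"x": -12, "y": 0, "z": 0, "spin": 0, "fingers": 1},
  {"x": -16, "y": 0, "z": 0, "spin": 0, "fingers": 1},
  {"x": -20, "y": 0, "z": 0, "spin": 0, "fingers": 1},
  {"x": -24, "y": 0, "z": 0, "spin": 0, "fingers": 1},
  {"x": -28, "y": 0, "z": 0, "spin": 0, "fingers": 1},
  {"x": -32, "y": 0, "z": 0, "spin": 0, "fingers": 1},
])

```text
clock: 12.9
eef_pos: [0.5524, 0.1397, 0.0462]
tool_rot: [0.1, 0.995, 0.023, 0.0]
ft_force: [-2.5, -2.4, 6.8]
grip_width: -0.0
grasp_force: 3.2
```

>>> jog_arm([
  {"x": -4, "y": 0, "z": 0, "spin": 0, "fingers": 1},
  {"x": -8, "y": 0, "z": 0, "spin": 0, "fingers": 1},
  {"x": -12, "y": 0, "z": 0, "spin": 0, "fingers": 1},
  {"x": -16, "y": 0, "z": 0, "spin": 0, "fingers": 1},
  {"x": -20, "y": 0, "z": 0, "spin": 0, "fingers": 1},
  {"x": -24, "y": 0, "z": 0, "spin": 0, "fingers": 1},
  {"x": -28, "y": 0, "z": 0, "spin": 0, "fingers": 1},
  {"x": -32, "y": 0, "z": 0, "spin": 0, "fingers": 1},
])

```text
clock: 13.9
eef_pos: [0.5839, 0.1333, 0.0462]
tool_rot: [0.1, 0.995, 0.023, 0.0]
ft_force: [-2.1, -2.5, 6.9]
grip_width: 0.0001
grasp_force: 3.4
```

```bash
python3 -c "
from h import *
st()"
```

```text
t 13.9 p [0.5839 0.1333 0.0462] f [-2.11 -2.46  6.94] xyaw 2.9418 w 5.461998948800033e-05 stage -19.9 0.6
```

>>> jog_arm([
  {"x": -3, "y": 0, "z": 0, "spin": 0, "fingers": 1},
  {"x": -6, "y": 0, "z": 0, "spin": 0, "fingers": 1},
  {"x": -9, "y": 0, "z": 0, "spin": 0, "fingers": 1},
  {"x": -11, "y": 0, "z": 0, "spin": 0, "fingers": 1},
  {"x": -13, "y": 0, "z": 0, "spin": 0, "fingers": 1},
  {"x": -14, "y": 0, "z": 0, "spin": 0, "fingers": 1},
])

```text
clock: 14.65
eef_pos: [0.5958, 0.1308, 0.0461]
tool_rot: [0.1, 0.995, 0.023, -0.001]
ft_force: [-7.5, -2.3, 10.4]
grip_width: -0.0002
grasp_force: 5.4
```

>>> jog_arm([
  {"x": -1, "y": 0, "z": 0, "spin": 0, "fingers": 1},
  {"x": -2, "y": 0, "z": 0, "spin": 0, "fingers": 1},
])

```text
clock: 14.9
eef_pos: [0.5979, 0.131, 0.0461]
tool_rot: [0.099, 0.995, 0.023, -0.001]
ft_force: [-5.2, 0.3, 9.4]
grip_width: -0.0003
grasp_force: 4.5
```

>>> jog_arm([
  {"x": -1, "y": 0, "z": 0, "spin": 0, "fingers": 1},
  {"x": -2, "y": 0, "z": 0, "spin": 0, "fingers": 1},
])

```text
clock: 15.15
eef_pos: [0.5986, 0.131, 0.0461]
tool_rot: [0.099, 0.995, 0.023, -0.002]
ft_force: [-9.9, 0.3, 12.5]
grip_width: -0.0001
grasp_force: 7.1
```

>>> jog_arm([
  {"x": -1, "y": 0, "z": 0, "spin": 0, "fingers": 1},
  {"x": -2, "y": 0, "z": 0, "spin": 0, "fingers": 1},
  {"x": -2, "y": 0, "z": 0, "spin": 0, "fingers": 1},
])

```text
clock: 15.52
eef_pos: [0.5987, 0.131, 0.0461]
tool_rot: [0.099, 0.995, 0.024, -0.004]
ft_force: [-13.6, 0.9, 15.2]
grip_width: -0.0001
grasp_force: 8.9
```

```bash
python3 - <<'E'
from h import *
st()
for n,box,zz in(("top",(275,165,315,215),.047),("side",(290,185,345,235),.045)):
    c=camera(n); x0,y0,x1,y1=box; g=c["pixels"].max(2)[y0:y1,x0:x1]; m=(g<60).astype(np.uint8); k,l,q,ce=cv2.connectedComponentsWithStats(m)
    for i in range(1,k):
        if q[i][4]>40: print(n,q[i][:2]+box[:2],q[i][2:],ce[i]+box[:2])
E
```

```text
t 15.525 p [0.5987 0.131  0.0461] f [-13.64   0.85  15.18] xyaw 2.9435 w -0.00012629282509704954 stage -4.9 1.2
side [302 185] [ 14   9 109] [308.40366972 188.63302752]
side [322 185] [ 23  34 377] [333.0795756  196.28647215]
side [290 196] [13 17 84] [294.79761905 206.33333333]
```

The carriage is hard against the end stop, after about 90 mm of travel. I'll let the button up while keeping forward contact, then back off and rise.

>>> jog_arm([
  {"x": 0, "y": 0, "z": -3, "spin": 0, "fingers": 1},
  {"x": 0, "y": 0, "z": -6, "spin": 0, "fingers": 1},
  {"x": 0, "y": 0, "z": -9, "spin": 0, "fingers": 1},
  {"x": 0, "y": 0, "z": -12, "spin": 0, "fingers": 1},
  {"x": 0, "y": 0, "z": -14, "spin": 0, "fingers": 1},
])

```text
clock: 16.25
eef_pos: [0.5985, 0.1299, 0.0564]
tool_rot: [0.099, 0.995, 0.023, -0.005]
ft_force: [-5.5, 0.9, -2.6]
grip_width: -0.0001
grasp_force: 2.9
```

>>> jog_arm([
  {"x": 5, "y": 0, "z": 0, "spin": 0, "fingers": 1},
  {"x": 9, "y": 0, "z": 0, "spin": 0, "fingers": 1},
  {"x": 9, "y": 0, "z": 0, "spin": 0, "fingers": 1},
])

```text
clock: 16.62
eef_pos: [0.5941, 0.131, 0.0597]
tool_rot: [0.1, 0.995, 0.023, 0.0]
ft_force: [0.8, -0.4, 0.7]
grip_width: -0.0001
grasp_force: 0.0
```

>>> jog_arm([
  {"x": 0, "y": 0, "z": -20, "spin": 0, "fingers": 1},
  {"x": 20, "y": 0, "z": -60, "spin": 0, "fingers": 1},
  {"x": 70, "y": 0, "z": -90, "spin": 0, "fingers": 1},
  {"x": 125, "y": 0, "z": -90, "spin": 0, "fingers": 1},
  {"x": 180, "y": 0, "z": -90, "spin": 0, "fingers": 1},
  {"x": 180, "y": 0, "z": -90, "spin": 0, "fingers": 1},
])

```text
clock: 17.38
eef_pos: [0.4129, 0.1622, 0.1501]
tool_rot: [0.098, 0.995, 0.022, -0.002]
ft_force: [0.3, 0.1, 0.6]
grip_width: -0.0004
grasp_force: 0.0
```

```bash
python3 - <<'E'
from h import *
st()
for n,box in(("top",(265,180,310,240)),("side",(240,190,345,240)),("wrist",(0,0,560,420))):
    c=camera(n); x0,y0,x1,y1=box; g=c["pixels"].max(2)[y0:y1,x0:x1]; m=(g<50).astype(np.uint8); k,l,q,ce=cv2.connectedComponentsWithStats(m)
    for i in range(1,k):
        if q[i][4]>40: print(n,q[i][:2]+box[:2],q[i][2:],(ce[i]+box[:2]).round(1))
    np.save(f"{n}.npy",c["pixels"])
E
```

```text
t 17.375 p [0.4129 0.1622 0.1501] f [0.31 0.11 0.56] xyaw 2.9446 w -0.0003878823766754888 stage -193.3 -4.3
top [279 202] [ 15  14 148] [286.1 208.4]
side [303 190] [12  4 41] [308.8 191.3]
side [324 190] [ 21  10 175] [335.2 194. ]
side [322 199] [18 20 85] [328.7 211.2]
side [240 201] [ 48  13 185] [264.7 206.7]
side [268 214] [ 17  15 202] [276.1 221. ]
wrist [54  0] [ 204   80 9228] [176.4  28.5]
wrist [330   0] [ 24 116 923] [341.3  56.3]
wrist [ 0 97] [ 30  21 424] [ 14.2 107.4]
wrist [435 153] [ 27   8 147] [447.3 156.6]
wrist [428 220] [15  7 59] [434.3 223.5]
wrist [ 18 254] [  526   166 46688] [283.8 365.8]
wrist [116 310] [ 18  25 107] [126.3 319. ]
```

```bash
python3 - <<'E'
from h import *
t=camera("top");s=camera("side")
for z in(.045,.052):
  for n,c,p0,p1 in(("top",t,(279.2,247.2),(286.1,208.4)),("side",s,(229.6,232.2),(276.1,221.0))):
    d=onz(c,p1,z)-onz(c,p0,z); print(z,n,(d@U*1e3).round(1),(d@V*1e3).round(1))
print(tri((t,(279.2,247.2)),(s,(229.6,232.2))),tri((t,(286.1,208.4)),(s,(276.1,221.0))))
# filter: dark ring outline in side view
g=s["pixels"].max(2)
for th in(60,75):
    m=(g[195:240,305:345]<th).astype(np.uint8);k,l,q,ce=cv2.connectedComponentsWithStats(m)
    print([(q[i][:2]+(305,195),q[i][2:]) for i in range(1,k) if q[i][4]>30])
for r in range(198,226): print(r,"".join("%4d"%v for v in g[r,308:344]))
E
```

```text
0.045 top 89.9 -0.5
0.045 side 90.5 0.2
0.052 top 89.2 -0.5
0.052 side 89.5 0.2
[0.50165433 0.14889985 0.04531879] [0.58977397 0.13075566 0.04612196]
[(array([322, 195]), array([ 23,  24, 171], dtype=int32))]
[(array([322, 195]), array([ 23,  24, 194], dtype=int32)), (array([305, 228]), array([35, 11, 77], dtype=int32))]
198  140 141 140 141 142 133 116  99 115  95 116 125 135  83  88  84  90  81  84  79  58  77  26  13  17  11  22  23  24  22  24  19  28  20   7  28
199  143 142 140 138 141 122 129 140 125 127 126 130 125  83  95 120 143 136 131  84  41  84  84 103  95  38  20  17  22  14   7  22  17  48  71  82
200  123 130 140 137 128 129 132 133 134 132 141 198 218  81  97 187 144 146 138  55  34  62  85  93 133 220 211 131 106 105 106 106 134 138 148 223
201  128 132 132 130 129 128 131 131 131 132 129 224 226 175 189 209 129  83  60  29  30  42  66 104 135 222 229 221 223 223 223 223 222 222 225 229
202  131 128 131 132 132 129 130 131 131 126 106 177 182 124 133 136  70  25  13  12  26  29  48 100 119 184 228 226 226 231 231 231 229 228 230 230
203  130 132 127 129 128 130 132
[... 2694 characters left out ...]
 131 130 137 134 135 133 132 132 134 132 133 130 113 172 228 218 193 164 111 105 104 102 104  97  81  98
222  131 129 132 132 131 132 129 131 132 132 128 132 132 132 133 130 136 131 132 133 133 134 125 108 150 137 133 120 107  89  83  73  81  94  83 103
223  132 130 131 131 133 130 131 133 133 131 133 132 130 133 133 131 132 133 132 132 135 133 127  84 110  95 110 114 126  80  84  68  92  98  87 112
224  132 132 132 128 133 133 132 132 131 134 133 133 136 134 132 132 133 134 134 134 136 135 134 128 132 129 129 131 134 121  78  94  89  96  98 111
225  130 129 130 133 133 133 132 130 133 133 131 133 135 129 132 133 132 135 138 136 136 137 134 132 134 137 132 135 134 134 127  78  87  96  97 113
```

```bash
python3 - <<'E'
from h import *
s=camera("side")
for a,b in(((280.2,218.8),(322,209.2)),((290.7,228),(332.5,217.8))):
    d=onz(s,b,.045)-onz(s,a,.045);print((d@U*1e3).round(1),(d@V*1e3).round(1))
E
```

```text
85.8 -1.0
84.9 -0.2
```

```bash
python3 - <<'E'
from h import *
s=camera("side")
a=cv2.resize(cv2.imread("pics/s5.png"),(130,80),interpolation=cv2.INTER_AREA).max(2); A=np.full((420,560),200,np.uint8);A[185:265,210:340]=a
G=s["pixels"].max(2)
def ext(g,box):  # dark-weighted edges at half level, left extreme & bottom extreme
    x0,y0,x1,y1=box; r=g[y0:y1,x0:x1].astype(float); r=cv2.resize(r,None,fx=8,fy=8,interpolation=cv2.INTER_LINEAR)
    m=(r<70).astype(np.uint8);n,l,q,ce=cv2.connectedComponentsWithStats(m);i=1+np.argmax(q[1:,4]);ys,xs=np.where(l==i)
    f=lambda v,o:(v+.5)/8-.5+o
    L=xs.min();Bm=ys.max(); return np.array([f(L,x0),f(ys[xs==L].mean(),y0)]),np.array([f(xs[ys==Bm].mean(),x0),f(Bm,y0)]),q[i]
for nm,b0,b1,z in(("filter",(272,205,312,236),(315,200,340,225),.043),("button",(216,220,244,244),(262,210,290,234),.048)):
    p=ext(A,b0);q=ext(G,b1);print(nm,p,q)
    for i in(0,1): d=onz(s,q[i],z)-onz(s,p[i],z);print((d@U*1e3).round(1),(d@V*1e3).round(1))
E
```

```text
filter (array([278.4375    , 218.85661765]), array([290.0625, 229.5625]), array([   55,    35,   210,   166, 11010], dtype=int32)) (array([321.6875, 209.75  ]), array([333.4375, 218.4375]), array([  57,    0,  143,  152, 6480], dtype=int32))
88.0 -3.2
88.7 1.1
button (array([220.9375, 231.0625]), array([230.8125, 240.6875]), array([   43,    29,   152,   141, 17181], dtype=int32)) (array([267.5625, 220.875 ]), array([276.875 , 229.1875]), array([   48,    31,   139,   127, 14034], dtype=int32))
89.2 -2.3
87.8 0.6
```

The filter and button both moved about 88 mm after seating, so the filter stayed home. The button sits at its original height again and the arm is clear.

```bash
python3 -c "
from workcell import bot
print(bot.job_done())"
```

```text
the job is handed in; nothing more can be done
None
```

I pushed the filter home against the fence, slid the carriage to its end stop and let the button spring back up there. Camera measurements support this, the arm is clear, and the job was handed in at about 17.5 s, with no verdict returned.

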